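# Pulse the spice mill with its bayonet lid

### The arm

A 7-joint arm with a two-finger parallel gripper is mounted at the origin on the work surface. World frame = base frame: x ahead of the robot, y to its left, z up, the work surface at z = 0. Lengths are in m, angles in rad, forces in N, time in s.
With the tool pointing down it reaches from about 0.4 to 0.85 m from the base axis. Payload 10.4 kg.
Tool frame: the origin (TCP) lies on the centre line of the jaws, within the pads' length; the fingertips stand 17 mm ahead of it and the grasp point (between the pads) lies 2 mm behind it; z points along the fingers, y is the line along which they close (so a half turn about z gives the same grasp; the last joint's range is limited). The gripper opens to 85 mm and grips with 20 to 120 N. Pads are 22 mm wide; open, the fingers measure 114 mm over their backs; the gripper's body (76 mm by 85 mm) begins 54 mm behind the grasp point. The pads swing forward as they close: fully open they stand 13 mm farther back than shut.
Start: joints at [-1.263, 0.332, -0.065, 1.46, 0.022, 1.35, -0.088], TCP at [0.203, 0.591, 0.248] pointing down, gripper open.
Joint ranges: [-2.6, 2.6], [-0.5, 2.12], [-1.47, 1.34], [0.16, 2.42], [-1.27, 4.41], [0.06, 2.06], [-2.6, 2.6]. Speed limits (rad/s): [2.22, 2.22, 2.79, 2.79, 3.14, 3.14, 3.14].

### API

Orientations are given as a unit quaternion [x, y, z, w].
In Python, from workcell import sensors, imaging, order, spotter gives the robot as it stands. The module is installed in compiled form; this text tells all that it offers.
- The arm moves only by the shell command python3 -m inch 'ROWS' [FORCE]. ROWS is JSON, a list that holds one entry, the list of rows, each a list of 7 numbers: the shift along the tool's x, y, z in m, then the turn, a rotation vector about the tool's x, y, z in rad, then the closure, from -1 (fully open) to 1 (shut). In form: [[[x, y, z, ax, ay, az, hand], ...]]. A call has 1 to 10 rows; each row is the pose to reach, as a shift and turn from the pose commanded when the call began, along the tool's axes at that moment; what a row does not reach only later rows make up. A row lasts 1/10 s, in which the tool goes at most 50 mm and 8.59 degrees, less where a joint would pass 70% of its speed; a pose out of reach is approached as far as the arm can. A call with a gripper value outside its range is refused whole. The fingers move at their own pace and stop on an object; FORCE is the grip in N (left out, the last holds). Time passes only in rows, so rows that repeat a pose let the fingers close. It gives the time, the measured TCP pose, the force, the opening and the grip force at its end, in the units of the state.
- sensors.get_obs(): the state, without advancing time (a new reading comes with each control period).
- imaging.camera(name): name is "side" or "top"; returns the picture (384x512x3 uint8, blue, green, red); there is no depth.
- imaging.calibration(name): a dict with "mtx" (3x3 intrinsics, pixels), "R" (3x3) and "t" (3): a world point X has camera coordinates R X + t. Camera axes: x right, y down, z forward; pixel columns grow to the right and rows downward; lengths in m; the calibration is good to about 2 mm. A picture is of the moment at which its call begins. calibration takes no time and is no camera call.
- order.hand_in(): hands the job in; it is judged then, once.
Trained networks look in the newest picture that a camera, given by its name, has taken for a name from the list of things; names that differ only in an ending like _2 or _b are one class to them, and where a whole thing is asked for, a point or a joint stands for the part that bears it (a point fixed in the world has none). Each returns a list of dicts, best first, with "conf" (0 to 1); they miss things now and then, are a little off and sometimes report something else, mostly with a low value. They report only what shows in the picture. A call takes as long as a camera call. They do not tell look-alikes from the thing itself.
- spotter.look_for(label, camera): "pixel" ([column, row] in pixels, amid what is visible of it).
The state is a dict: "clock": time; "joint_pos": joint angles; "joint_velocities": joint speeds; "tau": joint torques, N m; "position": TCP position; "ee_rot": TCP orientation; "ft_force": force on the tool from outside, world axes, zero at the start; "torque": the same for the moment, N m; "grip_width": opening from 0.0 (shut) to 1.0 (fully open); "grasp_force": force on a finger pad.
Only numpy, scipy, OpenCV 4.12 (cv2) and the standard library are available. Lean on these libraries where they do the work, as an engineer would, in place of code of your own. Each camera call takes 0.05 s, during which the arm holds its last target. There are 200 camera calls.

### The job

Lift the lid out of its storage block and seat it fully home in the mouth of the spice mill, lugs through the notches. Then turn it clockwise against the spring to the pulse position, halfway to the lock (45 degrees, the long bar mark), without going on into the lock catch, and finish while still gripping the lid and holding it there. Leave the cup, turner and jar where they are.

Things in the scene. Friction and masses are not known exactly. Their poses are not given: they have to be found in the camera images.
- lid_grip (a point): Grasp point in the upright black fin of the loose aluminium lid (about 0.16 kg), on the lid's axis. Fin: 64 mm long along x, 14 mm thick along y, 38 mm high; its top is 12 mm above this point, its foot 26 mm below. It stands on a round flange 92 mm across, 7 mm thick. z is up. Half a turn gives the same lid. At the start it stands in the storage block, x within 0.8 rad of world x.
- lid_seat (a point): Centre of the underside of the lid's flange, 33 mm below lid_grip on the axis, same axes; at mouth when fully home. Below it a plug 69 mm across, with chamfered foot, reaches 20 mm down. From it two lugs stick out at +x and -x (in line with the fin) to 43 mm from the axis, 12 mm wide along y, between 10 and 19 mm below this point.
- nest: Fixed pale wooden storage block, 130 x 130 x 34 mm, origin at the centre of its underside, z up. In its top is an open round cavity, 99 mm wide and 24 mm deep (floor 10 mm above the table), in which the lid stands on the underside of its plug, its flange half sunk; the fin stands clear above.
- mouth (a point): Centre of the spice mill's mouth, level with its flat rim, z up. Dark metal lip 6 mm thick, hole 72 mm across, two notches 17 mm wide on this x and -x, reaching 47 mm from the axis. With the fin along this x (either way round) the lugs drop through until the flange rests on the lip; turned clockwise seen from above (negative about z) they run under the lip with 4 mm of height to spare.
- mill: The fixed spice mill, a white round housing 136 mm wide at the foot, 112 mm at the rim, 100 mm high; origin at the centre of its underside, axes as mouth. Small raised black marks on the rim, on both sides: one dot at the notch (0 degrees), a long bar at 45 degrees clockwise (pulse), two dots at 90 degrees (lock). The fin's ends point to the mark that the lid is set to.
- ring_mid (a point): Centre of the drive ring inside the mouth, 14 mm below the rim, on the axis; z up. Its x points along the two 17 mm gaps that take the lid's lugs; it turns with the ring.
- drive_ring (a joint): Angle of the sprung ring turned by the lid's lugs, which have 2.5 mm (0.06 rad) of play in it on each side. 0: at rest, under the notches; grows clockwise seen from above. 0.785 (45 degrees): pulse, halfway. From about 1.0 the lugs meet the sprung catch, which clicks behind them near 1.5 and locks; stop at 1.57. A spring of 0.2 N m per rad drives it back: let go, the lid springs back well short of pulse.
- cup: Bystander: turquoise plastic cup, 72 mm across, 100 mm high, origin at the centre of its underside.
- turner: Bystander: flat steel turner (spatula) with a wooden handle, 300 mm long, lying crosswise beyond the work.
- jar: Bystander: closed amber glass jar, 70 mm across, 100 mm high, origin at the centre of its underside.
There are look-alikes about, which are no part of the job. What is shaped like the part that bears lid_grip but blue, purple or yellow is not meant.

How it is judged:
On the way, in this order (a step that is already met when the one before it is completed fails the run):
1. the lid is lifted out of the block's cavity (z of lid_seat in the frame of nest above 0.065 m and contact force between lid and nest below 0.1 N and contact force between the fingers and lid above 1 N), for 0.1 s.
2. the lid is fully home in the mouth, lugs through the notches, not yet turned (z of lid_seat in the frame of mouth between -0.003 and 0.0025 m and horizontal distance between lid_seat and mouth below 0.003 m and angle between lid_grip's own z axis and vertical below 0.06 rad and angle between the x axis of lid_grip and the x axis of ring_mid, either way round below 0.15 rad and value of joint drive_ring below 0.3 rad), for 0.1 s.
At the end, for the whole second after the job is handed in: The lid is fully home in the mouth (flange within 2.5 mm of the rim, within 3 mm of the axis, tilt under 0.06 rad, lugs in the drive ring) and held by the fingers, still, with the drive ring between 35 and 55 degrees (0.61 to 0.96 rad) (z of lid_seat in the frame of mouth between -0.003 and 0.0025 m and horizontal distance between lid_seat and mouth below 0.003 m and angle between lid_grip's own z axis and vertical below 0.06 rad and angle between the x axis of lid_grip and the x axis of ring_mid, either way round below 0.15 rad and value of joint drive_ring between 0.61 and 0.96 rad and contact force between the fingers and lid above 2 N and linear speed of lid below 0.02 m/s); the arm keeps its last pose, push and grip.
It fails at once if the lid is turned on into the lock catch (drive ring beyond 75 degrees) (value of joint drive_ring above 1.31 rad).
It fails at once if the cup is disturbed (moved more than 30 mm) (distance of cup from where it was at the start of the episode above 0.03 m).
It fails at once if the turner is disturbed (moved more than 30 mm) (distance of turner from where it was at the start of the episode above 0.03 m).
It fails at once if the jar is disturbed (moved more than 30 mm) (distance of jar from where it was at the start of the episode above 0.03 m).
It also fails if it takes over 43 s, if anything falls off the work surface, if the arm or the gripper's body presses on something with over 40 N, if the wrist force passes 120 N, or if a joint passes its speed limit or range.

## Working session

There is one attempt and no reset: what is moved stays moved. The work goes in short steps, Python scripts to look and compute and a shell command to move; the robot and the scene stay as the last step left them, time stands still between calls to the robot, and variables do not carry over. Pictures are saved under pics/ and viewed, at most 10 in all, crops included, and the job is handed in when it is done.

```bash
mkdir -p pics; cat > h.py <<'E'
import numpy as np, cv2
from workcell import sensors, imaging, order, spotter
from scipy.spatial.transform import Rotation as Ro
def cal(n):
    c=imaging.calibration(n); return np.array(c["mtx"]),np.array(c["R"]),np.array(c["t"]).ravel()
def onz(n,px,z):
    K,R,t=cal(n); d=R.T@np.linalg.inv(K)@np.array([px[0],px[1],1.]); o=-R.T@t
    return o+d*(z-o[2])/d[2]
def proj(n,X):
    K,R,t=cal(n); p=K@(R@np.asarray(X,float)+t); return p[:2]/p[2]
E
python3 - <<'E'
from h import *
a=imaging.camera("side");b=imaging.camera("top")
cv2.imwrite("pics/side.png",a);cv2.imwrite("pics/top.png",b)
for n in("side","top"):
    K,R,t=cal(n);print(n,(-R.T@t).round(3),K[0,0],R[2].round(2))
    for l in("lid_grip","nest","mill","cup","jar","turner"):
        print(n,l,[(np.round(d["pixel"],1).tolist(),round(d["conf"],2)) for d in spotter.look_for(l,n)][:4])
o=sensors.get_obs();print(o["clock"],o["position"],o["ee_rot"],o["joint_pos"])
E
```

```text
side [0.508 0.792 1.056] 439.3801231181846 [ 0.03 -0.63 -0.78]
side lid_grip [([212.3, 286.1], 0.71), ([339.7, 294.9], 0.69), ([304.3, 349.8], 0.61), ([274.4, 279.0], 0.56)]
side nest [([282.8, 295.8], 0.84)]
side mill [([263.6, 146.7], 0.8)]
side cup [([228.3, 346.6], 0.96)]
side jar [([255.8, 107.6], 0.61), ([262.0, 135.5], 0.39), ([228.6, 346.6], 0.31)]
side turner [([193.2, 228.8], 0.76), ([262.3, 138.3], 0.75)]
top [0.432 0.014 1.134] 388.86947508571143 [ 0.11 -0.02 -0.99]
top lid_grip [([161.5, 210.2], 0.86), ([106.1, 232.9], 0.86), ([147.5, 268.0], 0.78), ([162.3, 157.5], 0.73)]
top nest [([175.5, 219.7], 0.97)]
top mill [([328.4, 200.3], 0.57)]
top cup [([92.5, 171.6], 0.67)]
top jar [([396.1, 192.6], 0.67)]
top turner [([228.1, 128.5], 0.97)]
0.7 [0.20297262 0.59113637 0.24836473] [1.64640412e-01 9.86353654e-01 6.10276821e-05 5.76396387e-09] [-1.2626161   0.33214644 -0.06470577  1.46011314  0.02160062  1.3499065
 -0.08851576]
```

View pics/side.png

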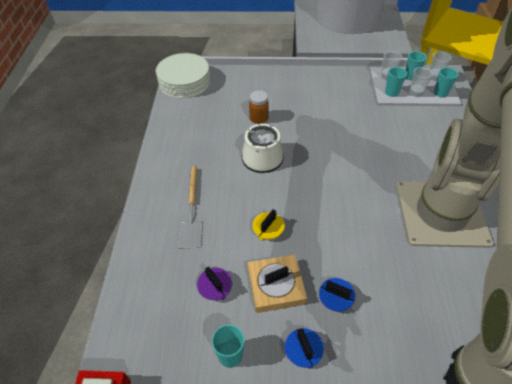

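View pics/top.png

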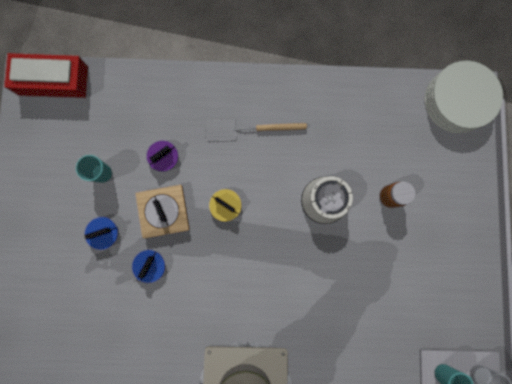

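Candidates for the lid, in top-view pixels: aluminium lid in the block (161,210), purple (162,156), yellow (226,205), blue (102,233), blue (148,267). I choose the aluminium one at (161,210), which is (278,277) in the side view. Next is a close crop to check it, together with the mill marks.

```bash
python3 - <<'E'
from h import *
a=cv2.imread("pics/side.png");b=cv2.imread("pics/top.png")
def cr(i,x,y,r=33): return cv2.resize(i[y-r:y+r,x-r:x+r],(396,296*396//296),interpolation=cv2.INTER_CUBIC)
c=lambda i,x,y,w=32,h=24: cv2.resize(i[y-h:y+h,x-w:x+w],(400,300),interpolation=cv2.INTER_CUBIC)
cv2.imwrite("pics/crop.png",np.vstack([np.hstack([c(b,161,210),c(b,328,198)]),np.hstack([c(a,277,278),c(a,263,145)])]))
E
```

```text
(no output)
```

View pics/crop.png

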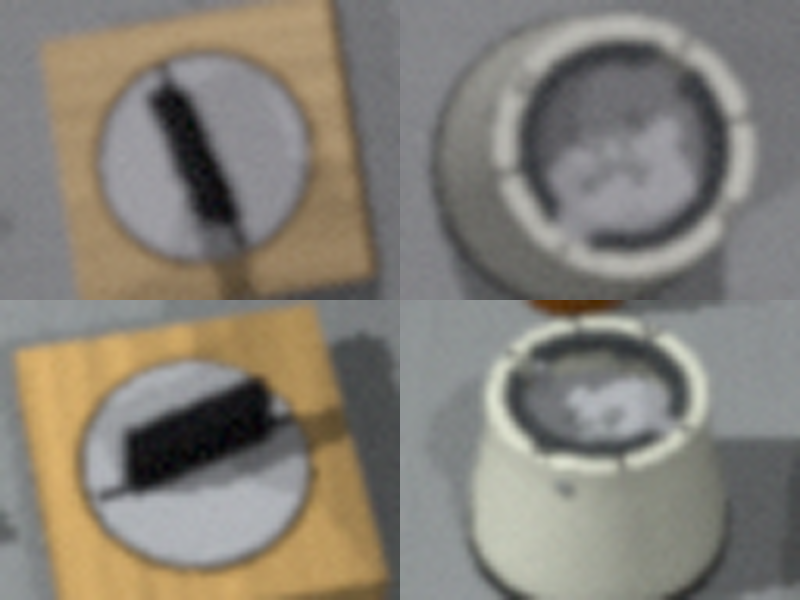

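The crop confirms a bare aluminium lid with a black fin in the wooden block. On the mill's rim there are six marks, and the lip seems to break at top-crop (685,50) and (565,245). Now I fit the poses numerically.

```bash
cat >> h.py <<'E'
from scipy.optimize import differential_evolution, minimize
def projN(n,P):
    K,R,t=cal(n); q=(P@R.T+t)@K.T; return q[:,:2]/q[:,2:]
def ortho(img,n,cx,cy,z,half=0.07,res=0.00035):
    s=np.arange(-half,half,res); X,Y=np.meshgrid(cx+s,cy-s)  # right=+x, up=+y
    p=projN(n,np.c_[X.ravel(),Y.ravel(),np.full(X.size,z)]).reshape(X.shape+(2,)).astype(np.float32)
    return cv2.remap(img,p[...,0],p[...,1],cv2.INTER_CUBIC)
def fin_fit(imgs,x0,y0,zc,yaw0=None,span=0.02,thr=75):
    S=6
    tg={}
    for n,im in imgs.items():
        c=proj(n,[x0,y0,zc]).astype(int)-28; g=im[c[1]:c[1]+56,c[0]:c[0]+56].max(2).astype(np.float32)
        tg[n]=(c,np.clip((110-g)/70,0,1)) 
    box=np.array([[a,b,c] for a in(-.032,.032) for b in(-.007,.007) for c in(-.026,.012)])
    def cost(p):
        P=box.copy();c,s=np.cos(p[2]),np.sin(p[2])
        P=np.c_[p[0]+c*P[:,0]-s*P[:,1],p[1]+s*P[:,0]+c*P[:,1],zc+P[:,2]]; e=0
        for n,(o,t) in tg.items():
            h=cv2.convexHull(((projN(n,P)-o+.5)*S*16-8).astype(np.float32)).round().astype(np.int32)
            m=np.zeros((56*S,56*S),np.float32);cv2.fillConvexPoly(m,h,1.,shift=4)
            m=cv2.GaussianBlur(cv2.resize(m,(56,56),interpolation=cv2.INTER_AREA),(0,0),.6); e+=((m-t)**2).sum()
        return e
    yb=(-.85,.85) if yaw0 is None else (yaw0-.3,yaw0+.3)
    r=differential_evolution(cost,[(x0-span,x0+span),(y0-span,y0+span),yb],seed=1,popsize=12,maxiter=60)
    return r.x,r.fun
def circ(img,n,x0,y0,z,radii,span=0.008):
    g=cv2.cvtColor(img,cv2.COLOR_BGR2GRAY).astype(np.float32); th=np.arange(0,2*np.pi,.03)
    def val(x,y,r):
        p=projN(n,np.c_[x+r*np.cos(th),y+r*np.sin(th),np.full(th.size,z)]).astype(np.float32)
        return cv2.remap(g,p[None,:,0],p[None,:,1],cv2.INTER_LINEAR)[0]
    out=[]
    for r,sg in radii:
        f=lambda p:-sg*np.mean(np.clip(val(p[0],p[1],p[2]-.0015)-val(p[0],p[1],p[2]+.0015),-60,60))
        q=differential_evolution(f,[(x0-span,x0+span),(y0-span,y0+span),(r-.002,r+.002)],seed=1)
        out.append((q.x.round(4).tolist(),round(q.fun,1)))
    return out
E
python3 - <<'E'
from h import *
I={n:cv2.imread(f"pics/{n}.png") for n in("side","top")}
l0=onz("top",(161,210),.063);m0=onz("top",(331,196),.1)
print("rough",l0,m0, onz("side",(278,276),.063),onz("side",(263,135),.1))
print("fin both",fin_fit(I,l0[0],l0[1],.063))
for n in I:
    print(n,fin_fit({n:I[n]},l0[0],l0[1],.063))
    print(n,"flange",circ(I[n],n,l0[0],l0[1],.036,[(.047,1)]))
    print(n,"rim",circ(I[n],n,m0[0],m0[1],.1,[(.056,1),(.047,-1)],.012))
cv2.imwrite("pics/ortho.png",np.hstack([ortho(I[n],n,m0[0],m0[1],.1) for n in("top","side")]))
E
```

```text
rough [0.48883226 0.2464304  0.063     ] [ 0.53742467 -0.21340165  0.1       ] [0.4815397 0.2558697 0.063    ] [ 0.53043474 -0.21634773  0.1       ]
fin both (array([0.48519221, 0.25085795, 0.44646782]), np.float64(109.74876403808594))
side (array([0.48453251, 0.25078128, 0.45932989]), np.float64(41.73268127441406))
side flange [([0.4864, 0.2512, 0.045], np.float64(-21.2))]Traceback (most recent call last):
  File "<stdin>", line 9, in <module>
  File "h.py", line 44, in circ
    q=differential_evolution(f,[(x0-span,x0+span),(y0-span,y0+span),(r-.002,r+.002)],seed=1)
    return fun(*args, **kwargs)
    ret = solver.solve()
    next(self)
    ~~~~^^^^^^
    energy = self.func(parameters)
    return self.f(x, *self.args)
           ~~~~~~^^^^^^^^^^^^^^^
  File "h.py", line 43, in <lambda>
    f=lambda p:-sg*np.mean(np.clip(val(p[0],p[1],p[2]-.0015)-val(p[0],p[1],p[2]+.0015),-60,60))
                                                             ~~~^^^^^^^^^^^^^^^^^^^^^^
  File "h.py", line 39, in val
    p=projN(n,np.c_[x+r*np.cos(th),y+r*np.sin(th),np.full(th.size,z)]).astype(np.float32)
      ~~~~~^^^^^^^^^^^^^^^^^^^^^^^^^^^^^^^^^^^^^^^^^^^^^^^^^^^^^^^^^^^
  File "h.py", line 13, in projN
    K,R,t=cal(n); q=(P@R.T+t)@K.T; return q[:,:2]/q[:,2:]
          ~~~^^^
  File "h.py", line 5, in cal
    c=imaging.calibration(n); return np.array(c["mtx"]),np.array(c["R"]),np.array(c["t"]).ravel()
ValueError: time passes only in moves, steps and waits
```

Too many calibration calls; I'll cache it.

```bash
sed -i 's/^def cal(n):/import functools\n@functools.lru_cache(None)\ndef cal(n):/' h.py
python3 - <<'E'
from h import *
I={n:cv2.imread(f"pics/{n}.png") for n in("side","top")}
l0=onz("top",(161,210),.063);m0=onz("top",(331,196),.1)
print("fin both",fin_fit(I,l0[0],l0[1],.063))
for n in I:
    print(n,fin_fit({n:I[n]},l0[0],l0[1],.063))
    print(n,"flange",circ(I[n],n,l0[0],l0[1],.036,[(.047,1)]))
    print(n,"rim",circ(I[n],n,m0[0],m0[1],.1,[(.056,1),(.047,-1)],.012))
cv2.imwrite("pics/ortho.png",np.hstack([ortho(I[n],n,m0[0],m0[1],.1) for n in("top","side")]))
print(sensors.get_obs()["clock"])
E
```

```text
fin both (array([0.48519221, 0.25085795, 0.44646782]), np.float64(109.74876403808594))
side (array([0.48453251, 0.25078128, 0.45932989]), np.float64(41.73268127441406))
side flange [([0.4864, 0.2512, 0.045], np.float64(-21.2))]
side rim [([0.5339, -0.215, 0.0561], np.float64(-23.4)), ([0.5334, -0.2148, 0.0462], np.float64(-44.1))]
top (array([0.48537646, 0.24998887, 0.45481976]), np.float64(66.36022186279297))
top flange [([0.4884, 0.2516, 0.045], np.float64(-15.8))]
top rim [([0.5354, -0.2143, 0.0562], np.float64(-26.6)), ([0.5351, -0.2144, 0.0456], np.float64(-45.0))]
0.7
```

View pics/ortho.png

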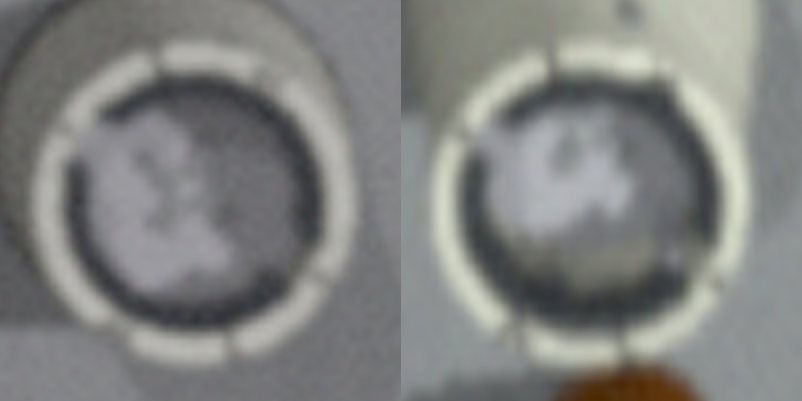

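Mouth found: in the left ortho, the notch dots are at (62,128) and (325,275), the bars at (155,60) and (230,345), and the double dots at (265,75) and (118,325). That puts the notch line at about -30° in the world. The lid is at about (0.4855, 0.2505) with yaw 0.455.

```bash
cat >> h.py <<'E'
def delta(xyz,phi):
    """shift/turn in tool axes from present TCP to xyz pointing down with tool x at world angle phi"""
    o=sensors.get_obs(); R0=Ro.from_quat(o["ee_rot"]); c,s=np.cos(phi),np.sin(phi)
    R1=Ro.from_matrix(np.array([[c,s,0],[s,-c,0],[0,0,-1.]]))
    return np.r_[R0.inv().apply(np.array(xyz)-o["position"]),(R0.inv()*R1).as_rotvec()].round(4)
E
python3 - <<'E'
from h import *
for n,c in(("top",(.5353,-.2143)),("side",(.5337,-.2149))):
    g=cv2.cvtColor(cv2.imread(f"pics/{n}.png"),cv2.COLOR_BGR2GRAY).astype(np.float32)
    th=np.radians(np.arange(0,360,1.)); pr=0
    for r in(.050,.052,.054):
        p=projN(n,np.c_[c[0]+r*np.cos(th),c[1]+r*np.sin(th),np.full(360,.1)]).astype(np.float32)
        pr=pr+cv2.remap(g,p[None,:,0],p[None,:,1],1)[0]
    pr=np.maximum(cv2.blur(np.tile(pr,3)[None],(41,1))[0,360:720]-pr,0); 
    k=[(i,round(float(pr[i]))) for i in range(360) if pr[i]>20 and pr[i]==max(pr[(i+np.arange(-8,9))%360])]
    print(n,k)
    f=lambda a:-sum(np.interp(np.arange(-3,4)+a+b,np.arange(-360,720),np.tile(pr,3)).sum() for b in(0,180,-45,135,-90,90))
    A=np.arange(-45,-15,.25);print(A[np.argmin([f(a) for a in A])])
print(delta([.4855,.2505,.12],3.597),delta([.4855,.2505,.12],.455))
E
```

```text
top [(61, 63), (104, 91), (150, 55), (237, 85), (284, 79), (329, 65)]
-30.0
side [(58, 110), (105, 134), (152, 91), (238, 107), (282, 105), (328, 82)]
-31.0
[-3.778e-01 -2.304e-01  1.283e-01  1.000e-04  0.000e+00 -7.862e-01] [-3.7780e-01 -2.3040e-01  1.2830e-01  0.0000e+00 -2.0000e-04  2.3558e+00]
```

```bash
python3 -m inch '[[[-0.038,-0.023,0.0,0,0,-0.08,-1],[-0.08,-0.05,0.01,0,0,-0.2,-1],[-0.12,-0.075,0.02,0,0,-0.3,-1],[-0.16,-0.1,0.04,0,0,-0.4,-1],[-0.2,-0.125,0.05,0,0,-0.5,-1],[-0.24,-0.15,0.07,0,0,-0.6,-1],[-0.28,-0.17,0.08,0,0,-0.7,-1],[-0.32,-0.195,0.09,0,0,-0.786,-1],[-0.36,-0.22,0.1,0,0,-0.786,-1],[-0.378,-0.23,0.1,0,0,-0.786,-1]]]' 40; python3 - <<'E'
from h import *
print(delta([.4855,.2505,.061],3.597), sensors.get_obs()["joint_pos"].round(2))
E
```

```text
clock: 1.7
position: [0.4879, 0.2458, 0.1472]
ee_rot: [-0.223, 0.975, -0.001, -0.001]
ft_force: [-0.2, 0.2, 0.6]
grip_width: 0.995
grasp_force: 0.0
[ 0.      0.0054  0.0862 -0.0018 -0.0015 -0.0054] [-0.66  0.24  0.13  1.8  -0.03  1.1   1.5 ]
```

```bash
python3 -m inch '[[[0,0,0,0,0,0,-1],[0,0,0.0,0,0,0,-1]]]'; python3 - <<'E'
from h import *
print(delta([.4855,.2505,.061],3.597))
n={}
a=imaging.camera("side");b=imaging.camera("top")
cv2.imwrite("pics/pre.png",np.hstack([a[190:340,180:380],b[130:280,60:260]]))
E
```

```text
clock: 1.9
position: [0.4857, 0.2511, 0.1484]
ee_rot: [-0.225, 0.974, 0.0, -0.0]
ft_force: [0.3, 1.2, 0.7]
grip_width: 1.002
grasp_force: 0.0
[ 0.0005 -0.0005  0.0874  0.0004  0.0001 -0.0007]
```

View pics/pre.png

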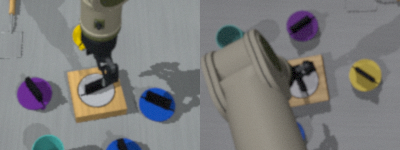

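The gripper stands over the aluminium lid in the block, side crop (100,85), with its fingers on either side of the fin. Next I go down and close.

```bash
python3 -m inch '[[[0,0,0.03,0,0,0,-1],[0,0,0.06,0,0,0,-1],[0,0,0.075,0,0,0,-1],[0,0,0.087,0,0,0,-1],[0,0,0.087,0,0,0,-1],[0,0,0.087,0,0,0,0.3],[0,0,0.087,0,0,0,0.6],[0,0,0.087,0,0,0,1],[0,0,0.087,0,0,0,1],[0,0,0.087,0,0,0,1]]]' 40; python3 -m inch '[[[0,0,0,0,0,0,1],[0,0,0,0,0,0,1],[0,0,0,0,0,0,1]]]' 60
```

```text
clock: 3.0
position: [0.4861, 0.2509, 0.0618]
ee_rot: [-0.226, 0.974, 0.0, 0.0]
ft_force: [-3.7, -1.3, 7.4]
grip_width: 0.155
grasp_force: 38.7
clock: 3.3
position: [0.4861, 0.251, 0.0618]
ee_rot: [-0.226, 0.974, 0.0, 0.0]
ft_force: [-0.9, -0.8, 5.6]
grip_width: 0.156
grasp_force: 61.8
```

```bash
python3 -m inch '[[[0,0,-0.01,0,0,0,1],[0,0,-0.03,0,0,0,1],[0,0,-0.06,0,0,0,1],[0,0,-0.1,0,0,0,1],[0,0,-0.14,0,0,0,1],[0,0,-0.15,0,0,0,1],[0,0,-0.15,0,0,0,1]]]'; python3 - <<'E'
from h import *
print(delta([.5345,-.2146,.19],2.611))
E
```

```text
clock: 4.0
position: [0.4864, 0.2512, 0.2131]
ee_rot: [-0.226, 0.974, 0.001, 0.002]
ft_force: [0.3, -0.0, -2.5]
grip_width: 0.153
grasp_force: 61.1
[ 0.1617 -0.4395  0.0224  0.0021  0.0027  0.9857]
```

```bash
python3 -m inch '[[[0.005,-0.015,0.0,0,0,0.03,1],[0.017,-0.045,0,0,0,0.1,1],[0.033,-0.09,0,0,0,0.2,1],[0.05,-0.135,0,0,0,0.3,1],[0.066,-0.18,0,0,0,0.4,1],[0.083,-0.225,0,0,0,0.5,1],[0.099,-0.27,0,0,0,0.6,1],[0.116,-0.315,0,0,0,0.7,1],[0.132,-0.36,0,0,0,0.8,1],[0.147,-0.4,0,0,0,0.9,1]]]';python3 - <<'E'
from h import *
print(delta([.5345,-.2146,.19],2.611))
E
python3 -m inch '[[[0,0,0,0,0,0,1],[0,0,0,0,0,0,1]]]';python3 - <<'E'
from h import *
print(delta([.5345,-.2146,.17],2.611))
E
```

```text
clock: 5.0
position: [0.5273, -0.1776, 0.21]
ee_rot: [0.225, 0.974, -0.0, -0.001]
ft_force: [0.2, -0.3, -1.3]
grip_width: 0.154
grasp_force: 60.9
[-0.0227 -0.03    0.02   -0.0014 -0.0019  0.0761]
clock: 5.2
position: [0.5276, -0.1758, 0.2098]
ee_rot: [0.224, 0.975, -0.0, -0.001]
ft_force: [0.2, 0.7, -1.6]
grip_width: 0.153
grasp_force: 60.9
[-0.0232 -0.0319  0.0398 -0.0014 -0.0025  0.0798]
```

```bash
python3 -m inch '[[[-0.012,-0.016,0.02,0,0,0.04,1],[-0.023,-0.032,0.04,0,-0.002,0.08,1],[-0.023,-0.032,0.04,0,-0.002,0.08,1],[-0.023,-0.032,0.04,0,-0.002,0.08,1]]]';python3 - <<'E'
from h import *
a=imaging.camera("side");b=imaging.camera("top")
cv2.imwrite("pics/hs.png",a);cv2.imwrite("pics/ht.png",b)
o=sensors.get_obs();print(o["position"],delta([.5345,-.2146,.1318],2.611))
P=o["position"]; I={"side":a,"top":b}
for n in I: print(n,proj(n,P),spotter.look_for("lid_grip",n)[:2])
c=lambda i,x,y,w=48,h=72: cv2.resize(i[y-h:y+h,x-w:x+w],(400,600),interpolation=cv2.INTER_CUBIC)
cv2.imwrite("pics/hover.png",np.hstack([c(a,263,140),c(b,330,198)]))
E
```

```text
clock: 5.6
position: [0.5358, -0.2112, 0.1705]
ee_rot: [0.259, 0.966, -0.0, -0.0]
ft_force: [0.2, 0.6, -0.6]
grip_width: 0.151
grasp_force: 60.8
[ 0.53677312 -0.21073541  0.17170134] [ 0.0001 -0.0045  0.0399  0.001   0.002   0.0074]
side [260.87122645 118.78730114] [{'pixel': [304.0, 346.3], 'conf': 0.94}, {'pixel': [266.8, 226.9], 'conf': 0.78}]
top [336.24343889 193.50398356] [{'pixel': [220.4, 202.3], 'conf': 0.87}, {'pixel': [326.5, 201.8], 'conf': 0.8}]
```

View pics/hover.png

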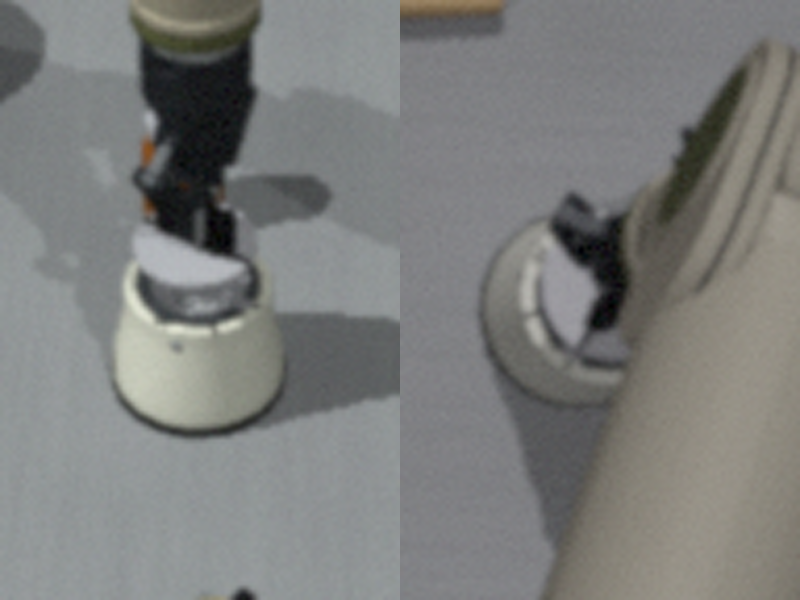

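```bash
python3 -m inch '[[[0,0,0,0,0,0,1],[0,0,0,0,0,0,1],[0,0,0,0,0,0,1]]]';python3 - <<'E'
from h import *
print(sensors.get_obs()["joint_velocities"].round(3),delta([.5345,-.2146,.1318],2.611))
E
```

```text
clock: 6.1
position: [0.5367, -0.2117, 0.1715]
ee_rot: [0.259, 0.966, -0.0, 0.001]
ft_force: [-0.3, -0.2, -1.8]
grip_width: 0.152
grasp_force: 60.8
[ 0.002  0.002  0.    -0.002 -0.    -0.002  0.001] [ 0.0005 -0.0037  0.0397  0.0004  0.0022  0.0061]
```

```bash
python3 -m inch '[[[0.0005,-0.0037,0.005,0,0.002,0.006,1],[0.0005,-0.0037,0.01,0,0.002,0.006,1],[0.0005,-0.0037,0.013,0,0.002,0.006,1],[0.0005,-0.0037,0.013,0,0.002,0.006,1]]]';python3 - <<'E'
from h import *
a=imaging.camera("side");b=imaging.camera("top")
cv2.imwrite("pics/hs2.png",a);cv2.imwrite("pics/ht2.png",b)
for i in range(3):
  imaging.camera("side");o=sensors.get_obs();print(o["position"].round(4),o["ft_force"].round(1),delta([.5345,-.2146,.1318],2.611))
c=lambda i,x,y,w=32,h=48: cv2.resize(i[y-h:y+h,x-w:x+w],(400,600),interpolation=cv2.INTER_CUBIC)
cv2.imwrite("pics/hover2.png",np.hstack([c(a,263,135),c(b,330,198)]))
E
```

```text
clock: 6.5
position: [0.534, -0.2147, 0.1575]
ee_rot: [0.262, 0.965, 0.0, -0.001]
ft_force: [0.4, 0.4, -1.4]
grip_width: 0.152
grasp_force: 60.8
[ 0.5344 -0.2148  0.1583] [-0.1  0.2 -0.4] [ 0.      0.0002  0.0265  0.0002  0.     -0.0001]
[ 0.5345 -0.2148  0.1584] [ 0.5  0.6 -0.9] [ 0.0001  0.0002  0.0266  0.0002  0.0002 -0.0002]
[ 0.5345 -0.2148  0.1584] [ 0.2 -0.2 -1.6] [ 0.0001  0.0002  0.0266  0.0002  0.0002 -0.0002]
```

View pics/hover2.png

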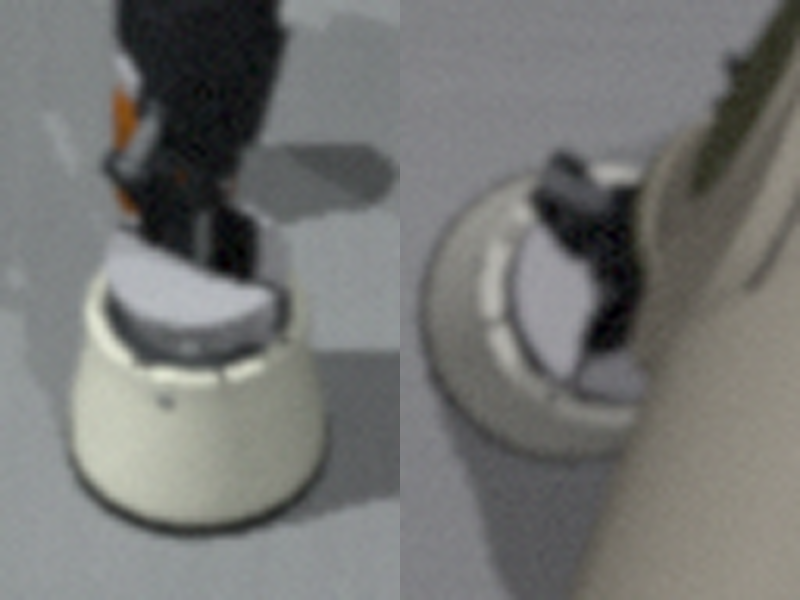

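The lid hangs level and centred over the mouth in both views: side flange around (190,285), top flange concentric with the rim. I lower it while watching the force.

```bash
python3 -m inch '[[[0,0,0.002,0,0,0,1],[0,0,0.004,0,0,0,1],[0,0,0.006,0,0,0,1],[0,0,0.008,0,0,0,1],[0,0,0.01,0,0,0,1],[0,0,0.01,0,0,0,1]]]'; python3 -m inch '[[[0,0,0.001,0,0,0,1],[0,0,0.002,0,0,0,1],[0,0,0.002,0,0,0,1]]]'
```

```text
clock: 7.35
position: [0.5342, -0.2148, 0.1479]
ee_rot: [0.262, 0.965, 0.0, -0.0]
ft_force: [0.2, -0.3, 0.3]
grip_width: 0.156
grasp_force: 60.9
clock: 7.65
position: [0.5344, -0.2149, 0.1462]
ee_rot: [0.262, 0.965, 0.0, 0.0]
ft_force: [0.4, -1.4, -0.9]
grip_width: 0.158
grasp_force: 60.9
```

```bash
python3 -m inch '[[[0,0,0.002,0,0,0,1],[0,0,0.004,0,0,0,1],[0,0,0.006,0,0,0,1],[0,0,0.008,0,0,0,1],[0,0,0.01,0,0,0,1],[0,0,0.01,0,0,0,1]]]'; python3 -m inch '[[[0,0,0.001,0,0,0,1],[0,0,0.002,0,0,0,1],[0,0,0.003,0,0,0,1],[0,0,0.003,0,0,0,1]]]'
```

```text
clock: 8.25
position: [0.5343, -0.2149, 0.136]
ee_rot: [0.262, 0.965, -0.0, -0.0]
ft_force: [0.5, -2.4, -2.9]
grip_width: 0.151
grasp_force: 60.8
clock: 8.65
position: [0.5344, -0.2149, 0.1332]
ee_rot: [0.262, 0.965, 0.0, 0.0]
ft_force: [0.3, -2.2, -1.1]
grip_width: 0.153
grasp_force: 61.0
```

```bash
python3 -m inch '[[[0,0,0.001,0,0,0,1],[0,0,0.002,0,0,0,1],[0,0,0.002,0,0,0,1],[0,0,0.002,0,0,0,1]]]';python3 -m inch '[[[0,0,0.001,0,0,0,1],[0,0,0.001,0,0,0,1],[0,0,0.001,0,0,0,1]]]'
```

```text
clock: 9.05
position: [0.5344, -0.2149, 0.1318]
ee_rot: [0.262, 0.965, 0.0, 0.0]
ft_force: [-2.1, -0.9, 6.0]
grip_width: 0.152
grasp_force: 62.1
clock: 9.35
position: [0.5344, -0.2149, 0.1318]
ee_rot: [0.262, 0.965, 0.0, 0.0]
ft_force: [-6.5, 0.9, 16.3]
grip_width: 0.152
grasp_force: 63.6
```

Contact came at exactly the home height (z 0.1318). I relieve the push a little, grip harder and start turning clockwise (+z of the tool).

```bash
python3 -m inch '[[[0,0,-0.0005,0,0,0,1],[0,0,-0.0005,0,0,0,1],[0,0,-0.0005,0,0,0.05,1],[0,0,-0.0005,0,0,0.12,1],[0,0,-0.0005,0,0,0.2,1],[0,0,-0.0005,0,0,0.3,1],[0,0,-0.0005,0,0,0.4,1],[0,0,-0.0005,0,0,0.4,1]]]' 90;python3 - <<'E'
from h import *
o=sensors.get_obs();print(o["torque"].round(2),delta([.5344,-.2149,.1318],2.611-.845))
E
```

```text
clock: 10.15
position: [0.535, -0.2151, 0.1319]
ee_rot: [0.45, 0.893, 0.0, 0.001]
ft_force: [-1.4, -1.7, 8.6]
grip_width: 0.146
grasp_force: 88.1
[-0.48  0.32 -0.09] [ 6.000e-04 -3.000e-04  1.000e-04  1.500e-03  1.000e-03  4.412e-01]
```

```bash
python3 -m inch '[[[0,0,0,0,0,0.08,1],[0,0,0,0,0,0.16,1],[0,0,0,0,0,0.24,1],[0,0,0,0,0,0.32,1],[0,0,0,0,0,0.38,1],[0,0,0,0,0,0.43,1],[0,0,0,0,0,0.44,1],[0,0,0,0,0,0.44,1],[0,0,0,0,0,0.44,1]]]' 90;python3 - <<'E'
from h import *
a=imaging.camera("side");b=imaging.camera("top")
o=sensors.get_obs();print(o["torque"].round(2),delta([.5344,-.2149,.1318],2.611-.845))
c=lambda i,x,y,w=32,h=48: cv2.resize(i[y-h:y+h,x-w:x+w],(400,600),interpolation=cv2.INTER_CUBIC)
cv2.imwrite("pics/fin.png",np.hstack([c(a,263,135),c(b,330,198)]))
E
```

```text
clock: 11.05
position: [0.5346, -0.2155, 0.1319]
ee_rot: [0.633, 0.774, 0.0, 0.001]
ft_force: [-2.8, -3.2, 10.7]
grip_width: 0.146
grasp_force: 88.3
[-0.54  0.75  0.22] [ 0.0006 -0.0001  0.0001  0.0011  0.0005  0.0047]
```

View pics/fin.png

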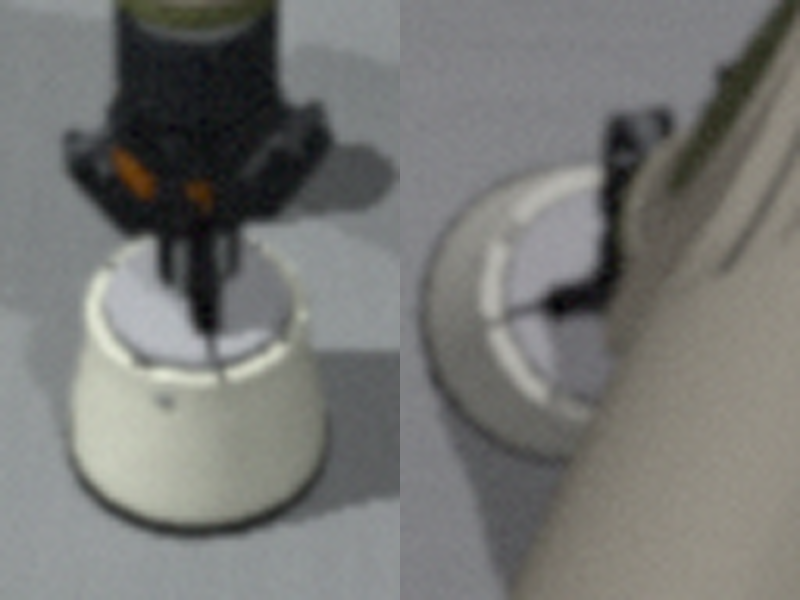

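The lid is seated. In the side view the fin and flange line point at the bar mark (225,380), and the top view shows the same at about (490,320). The grip is steady at 88 N, so I hand in.

```bash
python3 - <<'E'
from h import *
print(order.hand_in())
E
```

```text
the job is handed in; nothing more can be done
None
```

I handed the job in with the lid seated home in the mill, turned clockwise to the pulse bar and still gripped at about 88 N; the final views show it on the mark, but the hand-in gave no verdict.

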